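# Show the blue test tile to the inspection camera

## Robot

A 6-joint arm with a two-finger parallel gripper is mounted at the origin on the work surface. World frame = base frame: x ahead of the robot, y to its left, z up, the work surface at z = 0. Lengths are in m, angles in rad, forces in N, time in s.
With the tool pointing down it reaches from about 0.3 to 0.775 m from the base axis. Payload 14.6 kg.
Tool frame: the origin (TCP) lies at the very end of the fingers, on their centre line; the grasp point (between the pads) lies 19 mm behind it; z points along the fingers, y is the direction in which the jaws open and shut (so a half turn about z gives the same grasp; the last joint's range is limited). The gripper opens to 94 mm and grips with 3 to 60 N. Pads are 16 mm wide; open, the fingers measure 119 mm over their backs; the gripper's body (75 mm by 177 mm) begins 78 mm behind the grasp point.
Start: joints at [1.118, 0.3, 1.521, -0, 1.321, -0.067], TCP at [0.207, 0.51, 0.205] pointing down, gripper open.
Joint ranges: [-3.03, 3.03], [-0.79, 2.21], [0.23, 2.52], [-1.04, 4.18], [0, 3.07], [-2.55, 2.55]. Speed limits (rad/s): [2.22, 2.22, 2.57, 3.14, 3.14, 3.14].

## Interface

Orientations are given as [roll, pitch, yaw] about the fixed x, y, z axes, in that order (R = Rz(yaw) Ry(pitch) Rx(roll)).
In Python, from station import ctrl, eyes gives the robot as it stands.
- The arm moves only by the tool jog_arm, never from a script. Its argument "moves" is a list of rows, each a list of 3 entries, a list of its own where there are three numbers: the shift along the world's x, y, z in mm, then the turn, a rotation vector about the world's x, y, z in units of 5 degrees (1.0 is 5 degrees), then the finger opening in mm, from 0 to 94. In form: [[[tx, ty, tz], [wx, wy, wz], jaw], ...]. A call has 1 to 5 rows; each row is the pose to reach, as a shift and turn from the pose commanded when the call began; what a row does not reach only later rows make up. A row lasts 1/12 s, in which the tool goes at most 41.7 mm and 7.16 degrees, less where a joint would pass 70% of its speed; a pose out of reach is approached as far as the arm can. A call with a gripper value outside its range is refused whole. The fingers move at their own pace and stop on an object; "squeeze" is the grip in N (left out, the last holds). Time passes only in rows, so rows that repeat a pose let the fingers close. It gives the time, the measured TCP pose, the force and the opening at its end, in the units of the state.
- ctrl.get_obs(): the state, without advancing time (a new reading comes with each control period).
- eyes.camera(name): name is "scene" or "top" or "wrist"; returns a dict with "frame" (400x640x3 uint8, red, green, blue), "vertical_fov" (degrees; the focal length in pixels is half the picture's height over the tangent of half this angle, whatever the lens; pixels are square), "cx", "cy" (the principal point, pixels), "k1" (the pictures are not rectified: a ray, as slopes to the right and down, at radius r is drawn at 1 + k1 r^2 times it, then the intrinsics apply), "eye" and "attitude" of the camera in the world; the wrist camera has in their place "hand_eye" (4x4, takes a point from camera to tool coordinates, whose origin is the TCP and whose axes are the flange's). Camera axes: x right, y down, z forward; pixel columns grow to the right and rows downward; lengths in m; the calibration is good to about 2 mm. A picture is of the moment at which its call begins: read the wrist's pose just before it. There is no depth.
- ctrl.hand_in(): hands the job in, once; it reports no verdict.
The state is a dict: "time_s": time; "qpos": joint angles; "joint_vel": joint speeds; "tau": joint torques, N m; "ee_pos": TCP position; "eef_rot": TCP orientation; "force": force on the tool from outside, world axes, zero at the start; "moment": the same for the moment, N m; "grip_width": finger opening in m.
Only numpy, scipy, OpenCV 4.12 (cv2) and the standard library are available. Lean on these libraries where they do the work, as an engineer would, in place of code of your own. Each camera call takes 0.05 s, during which the arm holds its last target.

## Task

First set the photo lamp's dimmer lever to the yellow mark. Then take the blue-glazed test tile out of the wooden rack and hold it in the air, right way up, over the yellow disc on the camera stand at the camera's focus point, its glazed face square to the lens, which looks down at a slant. Finish while still holding it there, still and touching nothing else, with the lever still at its mark and the other tiles, pots and tools left where they were.

Things in the scene. Friction and masses are not known exactly. Their poses are not given: they have to be found in the camera images.
- lever (a joint): Angle of the dimmer lever, rad. 0: leaning 0.70 rad from vertical to the dimmer's -x side (towards the robot; white mark), 0.70: upright, 1.40: leaning 0.70 rad to +x (red mark). The yellow mark is at 0.95, that is 0.25 rad past upright, away from the robot. Stiff friction of about 0.10 N m (1 N at the knob) keeps it wherever it is left. It starts anywhere between 0 and 0.5.
- dimmer: Black dimmer box fixed to the table, 130 (x) x 75 (y) x 34 mm high; origin under its centre, z up. The lever stands in its middle and swings in the box's x-z plane, about the box's y axis. A grey upright disc of 52 mm radius about the hinge, 5 mm thick, at y = +20 to +25 mm, carries the coloured marks on its rim.
- lever_hinge (a point): Hinge axis of the lever: on the box's centre line, 30 mm above the table. Axes as the box's; the lever turns about +y.
- lever_knob (a point): Centre of the lever's red knob, 100 mm from the hinge. The knob is a roller of 26 mm diameter and 30 mm length, lying along the hinge axis (y), so it can be pinched from above by its two flat ends, or pushed.
- rack: Pale wooden tile rack fixed to the table, 260 (x) x 100 (y) x 34 mm high, origin under its centre. Three slots across it at x = -80, 0 and +80 mm, each 12.6 mm wide (x), 68 mm long (y), their floor 8 mm above the table. Any tile may be in any slot.
- blue_tile: Blue-glazed ceramic test tile, a slab 10 mm thick (x), 60 mm wide (y), 95 mm high (z), about 110 g, standing upright and loose in a slot of the rack, its top 103 mm above the table and 69 mm of it clear of the rack. Origin: centre of the bottom edge; +z up the tile; +x out of the glazed face with its pale stripes. The back (-x) is bare clay. The top and side edges are blue too. In the rack every glazed face looks along the rack's +x.
- blue_face (a point): Centre of the blue tile's glazed face: 5 mm along the tile's +x and 47.5 mm along its +z from its origin. Axes as the tile's.
- rust_tile: Rust-brown glazed test tile of the same shape, standing in another slot; leave it.
- green_tile: Green glazed test tile of the same shape, standing in another slot; leave it.
- station: Grey base plate of the camera stand, fixed to the table, 12 mm thick and 100 mm wide (y), from x = -50 to +270 mm. Origin: under the yellow disc (56 mm diameter) painted on the plate, z up; +x leads from the disc to the upright post (22 mm diameter, at x = +235 mm, 262 mm high) that carries the camera.
- lens (a point): Front of the camera's lens, 138 mm along the station's +x from the disc's centre and 218 mm above the table. The camera behind it is a black box 45 x 90 x 62 mm with a lens tube 48 mm across. It looks down at 0.40 rad (23 degrees) below level, at the focus point. Axes as focus.
- focus (a point): The camera's focus point: 160 mm above the table, straight above the centre of the yellow disc, on the optical axis 150 mm in front of the lens. Its +x points along the optical axis to the lens (the station's +x tipped up by 0.40 rad), y level, z the camera's up (leaning back from the camera by 0.40 rad). A tile shown properly has the centre of its glazed face here and its axes along these.
- cylinder_vase: Smoke-fired cylinder vase, 68 mm across, 150 mm high; origin under its centre.
- slab_vase: Pale slab-built vase, 70 x 130 x 120 mm high; origin under its centre.
- bowl: Blush-coloured bowl, 120 mm across, 60 mm high; origin under its centre.
- tape_roll: Roll of yellow tape lying flat, 100 mm across, 25 mm high; origin under its centre.
- pigment_jar: Amber jar, 70 mm across, 90 mm high; origin under its centre.
- brush: Brush lying flat on the table, to the robot's right.

How it is judged:
By the outcome, as a careful person would: the job done as asked, in the order asked, and still so for the second after the job is handed in, while the arm keeps its last pose, push and grip.
It also fails if it takes over 51 s, if anything falls off the work surface, if the arm or the gripper's body presses on something with over 40 N, if the wrist force passes 120 N, or if a joint passes its speed limit or range.

## Working session

There is one attempt and no reset: what is moved stays moved. The work goes in short steps, Python scripts to look and compute and a tool call to move; the robot and the scene stay as the last step left them, time stands still between calls to the robot, and variables do not carry over. Pictures are saved under pics/ and viewed, and the job is handed in when it is done.

Besides the shell and the picture viewer there is one more tool, called as a command line: name --argument value ..., lists and objects as JSON in quotes. jog_arm: Moves the arm, as the interface text tells. Its arguments: {"type":"object","properties":{"moves":{"type":"array","items":{"type":"array"}},"squeeze":{"type":"number"}},"required":["moves"]}

```bash
mkdir -p pics; ls; python3 - <<'E'
from station import ctrl, eyes
import cv2
print(ctrl.get_obs())
for n in ("scene","top","wrist"):
    c=eyes.camera(n); cv2.imwrite(f"pics/{n}0.png",c["frame"][:,:,::-1])
    print(n,{k:v for k,v in c.items() if k!="frame"})
E
```

```text
pics
{'time_s': 0.0, 'qpos': array([ 1.11839455e+00,  3.00430740e-01,  1.52158630e+00, -1.74158982e-05,
        1.32067280e+00, -6.66054312e-02]), 'joint_vel': array([ 0.00126906, -0.00065533,  0.00131031,  0.00041217, -0.00102638,
        0.00047149]), 'tau': array([ 1.46335533e-03, -5.31831300e+01, -3.52735019e+01,  7.08899321e-02,
        2.44269107e-02, -1.53652604e-04]), 'ee_pos': array([0.20686023, 0.50933827, 0.20490625]), 'eef_rot': array([-3.14049678e+00, -5.61927089e-05,  2.75580060e+00]), 'force': array([-0.95134522, -0.37730089,  0.51096687]), 'moment': array([ 0.00459834,  0.00781319, -0.01644229]), 'grip_width': 0.09394595422109887}
scene {'vertical_fov': 43.11386971096965, 'cx': 316.99713646062355, 'cy': 201.56458324637876, 'k1': -0.05060575333966943, 'eye': array([ 1.6377973 , -0.10067096,  1.13065182]), 'attitude': array([-2.29968213, -0.01901297,  1.46933393])}
top {'vertical_fov': 48.70784760632762, 'cx': 317.1324055100592, 'cy': 205.3136019651998, 'k1': -0.09802427462633999, 'eye': array([0.26256973, 0.00769577, 1.57413244]), 'attitude': array([-2.94395411,  0.006087  , -1.54249905])}
wrist {'vertical_fov': 63.056847739422764, 'cx': 320.3446952534762, 'cy': 194.07445414911808, 'k1': -0.044169302839552414, 'hand_eye': array([[-5.49151375e-04, -9.71619239e-01, -2.36549682e-01,
         6.81261454e-02],
       [ 9.99999846e-01, -5.52044838e-04, -5.40009398e-05,
         9.24182014e-04],
       [-7.81176788e-05, -2.36549675e-01,  9.71619393e-01,
        -1.78597293e-01],
       [ 0.00000000e+00,  0.00000000e+00,  0.00000000e+00,
         1.00000000e+00]])}
```

View pics/scene0.png

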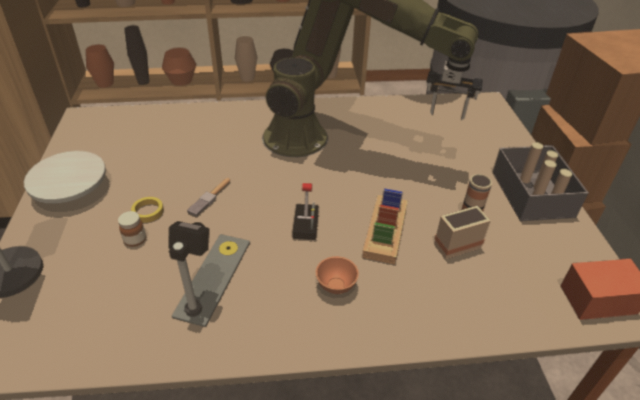

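View pics/top0.png

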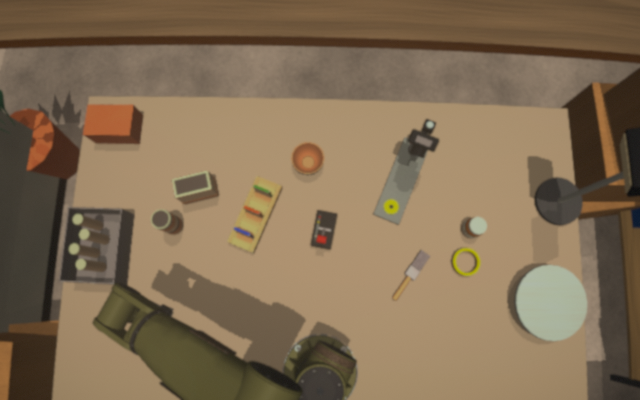

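View pics/wrist0.png

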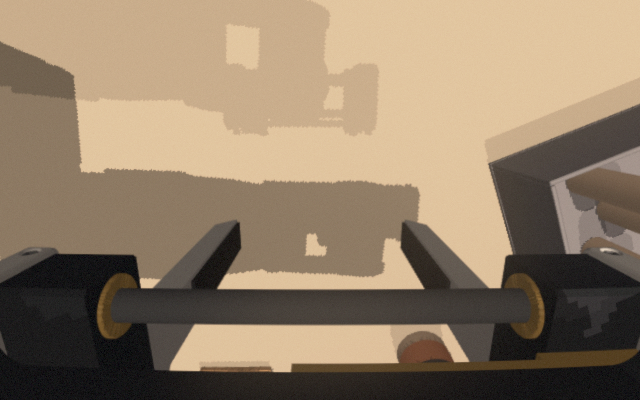

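```bash
cat > h.py <<'E'
import numpy as np, cv2
from scipy.spatial.transform import Rotation as Ro
def K(c):
    h,w=c["frame"].shape[:2]; f=h/2/np.tan(np.radians(c["vertical_fov"])/2); return f
def pose(c,obs=None):
    if "eye" in c: return Ro.from_euler("xyz",c["attitude"]).as_matrix(),np.array(c["eye"])
    H=c["hand_eye"]; Rt=Ro.from_euler("xyz",obs["eef_rot"]).as_matrix()
    return Rt@H[:3,:3], Rt@H[:3,3]+obs["ee_pos"]
def ray(c,uv,obs=None):
    f=K(c); uv=np.atleast_2d(uv).astype(float); d=(uv-[c["cx"],c["cy"]])/f; s=d.copy()
    for _ in range(20): s=d/(1+c["k1"]*(s**2).sum(1,keepdims=True))
    R,t=pose(c,obs); return t,np.c_[s,np.ones(len(s))]@R.T
def cast(c,uv,z,obs=None):
    t,d=ray(c,uv,obs); return t+d*((z-t[2])/d[:,2:3])
def proj(c,P,obs=None):
    R,t=pose(c,obs); p=(np.atleast_2d(P)-t)@R; s=p[:,:2]/p[:,2:]
    return s*(1+c["k1"]*(s**2).sum(1,keepdims=True))*K(c)+[c["cx"],c["cy"]]
def tri(rays):
    A=np.zeros((3,3));b=np.zeros(3)
    for t,d in rays:
        d=d[0]/np.linalg.norm(d); M=np.eye(3)-np.outer(d,d);A+=M;b+=M@t
    p=np.linalg.solve(A,b); return p
E
python3 - <<'E'
from station import eyes
from h import *
import pickle
C={n:eyes.camera(n) for n in("scene","top")}
pickle.dump(C,open("c0.pkl","wb"))
def crop(n,x,y,w,h,s,o):
    cv2.imwrite(o,cv2.resize(C[n]["frame"][y:y+h,x:x+w,::-1],None,fx=s,fy=s,interpolation=cv2.INTER_CUBIC))
crop("scene",280,170,160,120,5,"pics/s1.png")
crop("top",220,170,130,95,6,"pics/t1.png")
crop("top",360,110,100,120,5,"pics/t2.png")
crop("scene",150,200,130,130,4,"pics/s2.png")
E
```

```text
(no output)
```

View pics/s1.png

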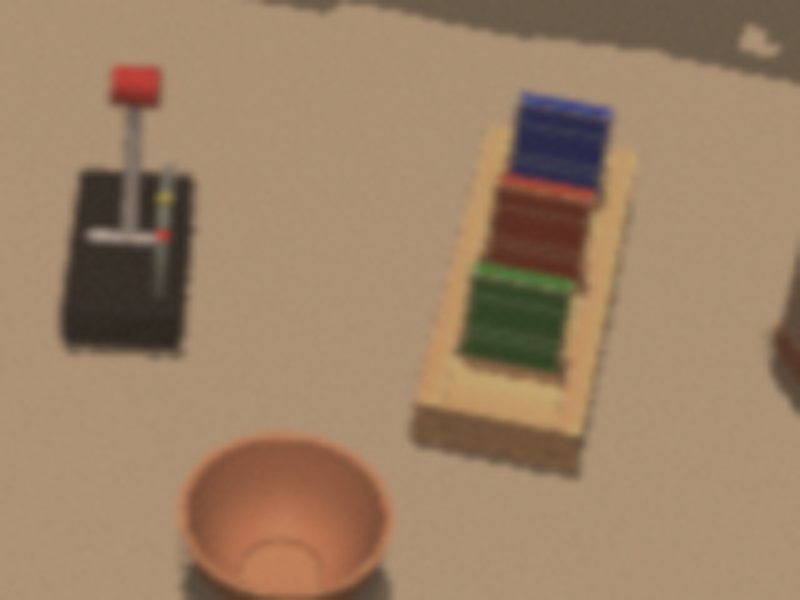

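View pics/t1.png

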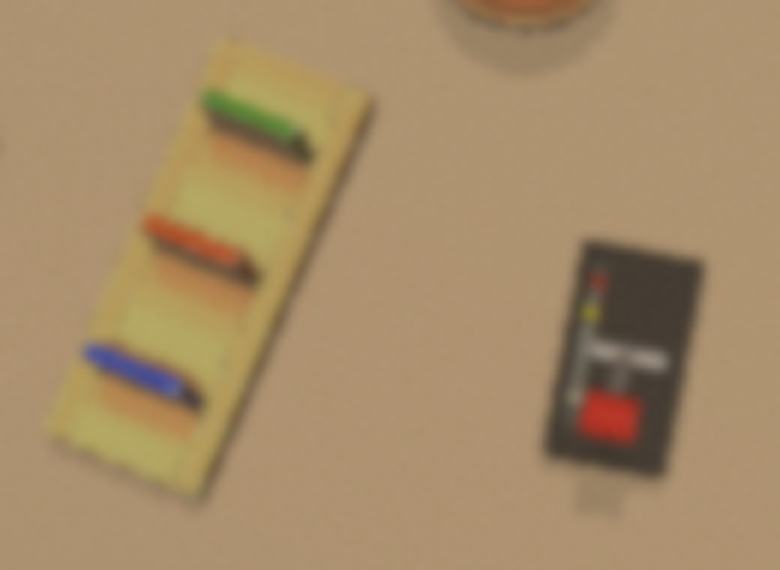

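View pics/t2.png

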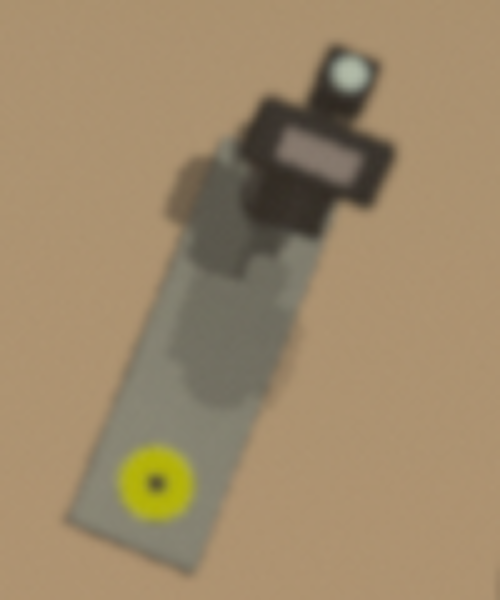

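View pics/s2.png

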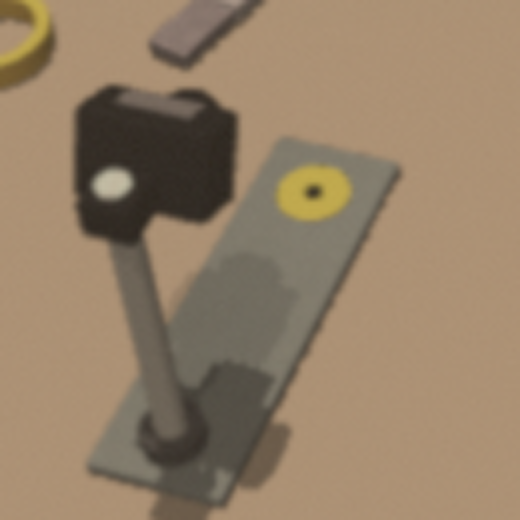

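Crops show: stripes face away from the robot (rack +x ahead), blue tile in the near slot (~(244,233) top view), knob red at (322,239), disc at (391,207). Measuring by colour.

```bash
python3 - <<'E'
from h import *
import pickle
C=pickle.load(open("c0.pkl","rb"))
T,S=C["top"],C["scene"]
def blob(c,f,box):
    x,y,w,h=box; im=c["frame"][y:y+h,x:x+w].astype(int); r,g,b=im[...,0],im[...,1],im[...,2]
    m=f(r,g,b).astype(np.uint8); n,l,st,ce=cv2.connectedComponentsWithStats(m)
    i=1+np.argmax(st[1:,4]); m=(l==i).astype(np.uint8)
    cs=cv2.findContours(m,cv2.RETR_EXTERNAL,cv2.CHAIN_APPROX_NONE)[0]
    rc=cv2.minAreaRect(max(cs,key=cv2.contourArea)); 
    return ce[i]+[x,y], cv2.boxPoints(rc)+[x,y], st[i,4]
np.set_printoptions(precision=4,suppress=True)
blue=lambda r,g,b:(b>r+35)&(b>g+35)
yel=lambda r,g,b:(r>b+80)&(g>b+80)&(r>130)
red=lambda r,g,b:(r>130)&(g<70)&(b<70)
rack=lambda r,g,b:(r-b>65)&(g-b>45)&(r>140)
blk=lambda r,g,b:(r<75)&(g<75)&(b<75)
gry=lambda r,g,b:(abs(r-g)<18)&(abs(r-b)<30)&(r>70)
for nm,f,box,z in (("bluetop",blue,(225,220,40,25),.103),("disc",yel,(375,190,35,35),.012),("knob",red,(305,225,30,25),.11),("rack",rack,(220,170,70,90),.034),("dimmer",blk,(305,205,40,50),.034),("plate",gry,(368,175,50,55),.012)):
    try:
        ce,bx,a=blob(T,f,box); P=cast(T,np.vstack([ce,bx]),z)
        print(nm,a,ce,"\n",P[0],"mean box",P[1:].mean(0)); print(bx.round(1).tolist()); print(P[1:])
        e=[P[2]-P[1],P[3]-P[2]]; 
        for v in e: print("  len",np.hypot(*v[:2]),"ang",np.degrees(np.arctan2(v[1],v[0])))
    except Exception as ex: print(nm,ex)
ce,bx,a=blob(S,yel,(215,235,30,30)); print("disc scene",ce,cast(S,ce,.012),"tri",tri([ray(S,ce),ray(T,blob(T,yel,(375,190,35,35))[0])]))
k=blob(S,red,(295,178,25,18)); kt=blob(T,red,(305,225,30,25)); print("knob",k[0],kt[0],tri([ray(S,k[0]),ray(T,kt[0])]))
# manual corners
man=lambda c,pts,x,y,s,z: cast(c,np.array(pts)/s+[x-.5+.5/s,y-.5+.5/s],z)
print("rack T manual",man(T,[(225,40),(373,98),(203,497),(48,430)],220,170,6,.034))
print("rack S manual",man(S,[(493,128),(634,152),(582,437),(415,405)],280,170,5,.034))
print("dim T",man(T,[(583,243),(703,260),(663,475),(545,457)],220,170,6,.034))
print("dim S",man(S,[(80,172),(192,176),(182,318),(65,312)],280,170,5,.034))
print("plate T",man(T,[(66,519),(192,573)],360,110,5,.012))
print("plate S",man(S,[(283,138),(400,170),(88,468),(222,500)],150,200,4,.012))
# post top
print("post", man(T,[(350,74)],360,110,5,.262), man(S,[(112,184)],150,200,4,.262))
print("tile tops S blue front edge", man(S,[(520,104),(610,116)],280,170,5,.103), "back",man(S,[(524,94),(612,107)],280,170,5,.103))
E
```

```text
bluetop 33 [241.4848 231.0303] 
 [0.4615 0.2774 0.103 ] mean box [0.4614 0.2775 0.103 ]
[[234.5, 229.2], [235.3, 227.3], [248.5, 232.9], [247.6, 234.8]]
[[0.467  0.3016 0.103 ]
 [0.4737 0.2992 0.103 ]
 [0.4558 0.2534 0.103 ]
 [0.4492 0.2558 0.103 ]]
  len 0.007078572644072025 ang -19.82309041669588
  len 0.04915075339829218 ang -111.2964349466138
disc 165 [390.7636 206.2667] 
 [ 0.5787 -0.2398  0.012 ] mean box [ 0.5788 -0.2398  0.012 ]
[[381.0, 206.0], [390.5, 196.5], [400.5, 206.5], [391.0, 216.0]]
[[ 0.5787 -0.2044  0.012 ]
 [ 0.6148 -0.239   0.012 ]
 [ 0.5788 -0.2751  0.012 ]
 [ 0.543  -0.2405  0.012 ]]
  len 0.04996683312142533 ang -43.78561961805522
  len 0.050994097280367356 ang -134.91265445106765
knob 57 [320.9825 238.8772] 
 [0.4418 0.0089 0.11  ] mean box [0.4417 0.0087 0.11  ]
[[316.2, 241.2], [317.4, 234.9], [325.9, 236.6], [324.6, 242.9]]
[[ 0.4335  0.0247  0.11  ]
 [ 0.4549  0.0211  0.11  ]
 [ 0.4499 -0.0073  0.11  ]
 [ 0.4286 -0.0036  0.11  ]]
  len 0.021684893415880497 ang -9.616763361592831
  len 0.02877972217870928 ang -99.82032949921793
rack 1614 [254.1431 214.102
[... 1335 characters left out ...]
l [[0.4026 0.2499 0.034 ]
 [0.4337 0.3382 0.034 ]
 [0.6776 0.2495 0.034 ]
 [0.6442 0.1564 0.034 ]]
dim T [[ 0.5533  0.0267  0.034 ]
 [ 0.545  -0.0445  0.034 ]
 [ 0.4173 -0.0238  0.034 ]
 [ 0.4259  0.0452  0.034 ]]
dim S [[ 0.424  -0.0257  0.034 ]
 [ 0.4337  0.0461  0.034 ]
 [ 0.5613  0.0268  0.034 ]
 [ 0.5503 -0.0437  0.034 ]]
plate T [[ 0.5508 -0.1749  0.012 ]
 [ 0.5139 -0.2656  0.012 ]]
plate S [[ 0.5195 -0.2652  0.012 ]
 [ 0.561  -0.1754  0.012 ]
 [ 0.8167 -0.3818  0.012 ]
 [ 0.8491 -0.2922  0.012 ]]
post [[ 0.7962 -0.326   0.262 ]] [[ 0.7993 -0.3266  0.262 ]]
tile tops S blue front edge [[0.459  0.2493 0.103 ]
 [0.4748 0.3035 0.103 ]] back [[0.4496 0.2537 0.103 ]
 [0.4664 0.3067 0.103 ]]
```

jog_arm --moves '[[[16,-35,0],[0,0,0.2],94],[[32,-70,0],[0,0,0.4],94],[[48,-106,0],[0,0,0.6],94],[[64,-141,0],[0,0,0.8],94],[[81,-177,0],[0,0,1.0],94]]'

```text
time_s: 0.67
ee_pos: [0.2881, 0.3309, 0.2054]
eef_rot: [3.142, 0.0, 2.845]
force: [1.2, -0.4, 0.0]
grip_width: 0.094
```

jog_arm --moves '[[[16,-35,0],[0,0,0.2],94],[[32,-70,0],[0,0,0.4],94],[[48,-106,0],[0,0,0.6],94],[[64,-141,0],[0,0,0.8],94],[[81,-177,0],[0,0,1.0],94]]'

```text
time_s: 1.08
ee_pos: [0.3692, 0.1538, 0.2056]
eef_rot: [3.141, 0.0, 2.931]
force: [0.9, 0.3, -0.0]
grip_width: 0.094
```

jog_arm --moves '[[[18,-36,0],[0,0,0.2],94],[[36,-72,0],[0,0,0.4],94],[[54,-108,0],[0,0,0.5],94],[[71,-145,0],[0,0,0.5],94],[[71,-145,0],[0,0,0.5],94]]'

```text
time_s: 1.5
ee_pos: [0.4416, 0.0056, 0.2053]
eef_rot: [-3.141, 0.0, 2.969]
force: [-0.1, 0.5, -0.6]
grip_width: 0.0944
```

```bash
cat > snap.py <<'E'
import sys,pickle
from station import ctrl,eyes
from h import *
def snap(tag,names=("wrist",)):
    o=ctrl.get_obs(); D={"obs":o}
    for n in names:
        if n=="wrist": o=ctrl.get_obs(); D["obs"]=o
        c=eyes.camera(n); D[n]=c; cv2.imwrite(f"pics/{n}_{tag}.png",c["frame"][:,:,::-1])
    pickle.dump(D,open(f"{tag}.pkl","wb")); print(o["time_s"],o["ee_pos"].round(4),o["eef_rot"].round(4),o["force"].round(1),round(o["grip_width"],4))
if __name__=="__main__": snap(sys.argv[1],sys.argv[2:] or("wrist",))
E
python3 snap.py a
```

```text
1.5 [0.4416 0.0056 0.2053] [-3.1408e+00  3.0000e-04  2.9692e+00] [-0.1  0.5 -0.6] 0.0944
```

View pics/wrist_a.png

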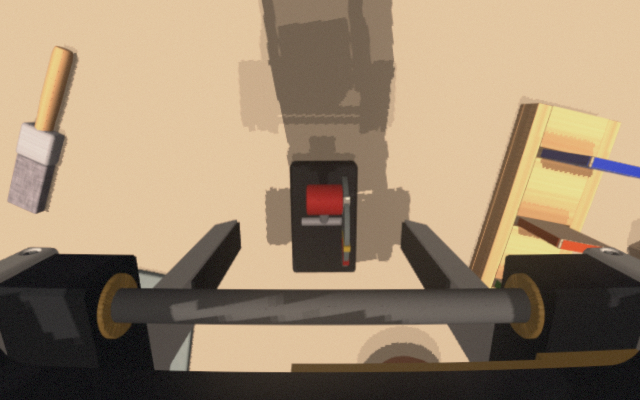

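```bash
python3 - <<'E'
from h import *
import pickle
np.set_printoptions(precision=4,suppress=True)
D=pickle.load(open("a.pkl","rb")); c=D["wrist"];o=D["obs"]; im=c["frame"].astype(int); r,g,b=im[...,0],im[...,1],im[...,2]
m=((r>110)&(g<70)&(b<70)&(np.indices(r.shape)[0]<225)).astype(np.uint8); n,l,st,ce=cv2.connectedComponentsWithStats(m); i=1+np.argmax(st[1:,4]); print(st[i],ce[i])
S=pickle.load(open("c0.pkl","rb")); 
k=tri([ray(c,ce[i],o),ray(S["top"],[320.98,238.88]),ray(S["scene"],[306.69,186.14])]); print("knob",k, proj(c,k,o))
q=np.array([(291.5,162),(356,162),(356,271),(292,271.5)]); P=cast(c,q,.034,o); print(P,P.mean(0))
y=np.degrees(np.arctan2(*( (P[3]+P[2]-P[0]-P[1])[[1,0]]))); print("yaw",y)
yr=np.radians(y); ce0=P.mean(0); d=(k-ce0)[:2]@[np.cos(yr),np.sin(yr)]; print("along",d,"lever",.7+np.arctan2(d,k[2]-.03),"rad",np.hypot(d,k[2]-.03), "lat",(k-ce0)[:2]@[-np.sin(yr),np.cos(yr)])
E
```

```text
[306 186  37  29 982] [324.1802 200.0183]
knob [0.4417 0.0088 0.1222] [[323.2938 198.467 ]]
[[ 0.4183 -0.0213  0.034 ]
 [ 0.4303  0.0473  0.034 ]
 [ 0.5577  0.0286  0.034 ]
 [ 0.5454 -0.0457  0.034 ]] [0.4879 0.0022 0.034 ]
yaw -9.638550838506257
along -0.04663198345534475 lever 0.2315420345815707 rad 0.10327985783125958 lat -0.0012335079330528821
```

jog_arm --moves '[[[-1,3,-35],[0,0,0.1],94],[[-1,3,-70],[0,0,0.1],70],[[-1,3,-97],[0,0,0.1],50],[[-1,3,-97],[0,0,0.1],45],[[-1,3,-97],[0,0,0.1],45]]'

```text
time_s: 1.97
ee_pos: [0.4385, 0.0143, 0.1085]
eef_rot: [-3.141, -0.002, 2.984]
force: [0.9, 0.7, 1.4]
grip_width: 0.0708
```

```bash
python3 snap.py b
```

```text
1.9667 [0.4385 0.0143 0.1085] [-3.1415e+00 -1.9000e-03  2.9836e+00] [0.9 0.7 1.4] 0.0708
```

View pics/wrist_b.png

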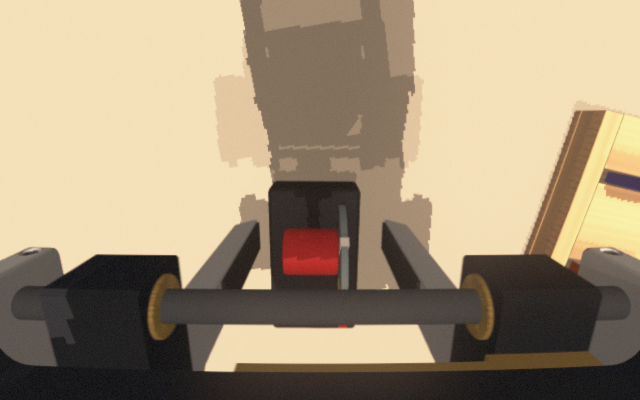

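jog_arm --moves '[[[2,-5,0],[0,0,-0.1],40],[[2,-5,0],[0,0,-0.1],36],[[2,-5,0],[0,0,-0.1],34],[[2,-5,0],[0,0,-0.1],34]]' --squeeze 15

```text
time_s: 2.35
ee_pos: [0.4413, 0.0085, 0.1092]
eef_rot: [3.141, 0.001, 2.974]
force: [0.4, 0.1, 0.2]
grip_width: 0.0403
```

jog_arm --moves '[[[0,0,0],[0,0,0],34],[[0,0,0],[0,0,0],26],[[0,0,0],[0,0,0],26]]' --squeeze 15

```text
time_s: 2.6
ee_pos: [0.441, 0.0084, 0.1086]
eef_rot: [-3.141, 0.0, 2.974]
force: [-1.3, -1.1, 2.4]
grip_width: 0.0297
```

```bash
python3 snap.py c
```

```text
2.6 [0.441  0.0084 0.1086] [-3.1413e+00  2.0000e-04  2.9741e+00] [-1.3 -1.1  2.4] 0.0297
```

View pics/wrist_c.png

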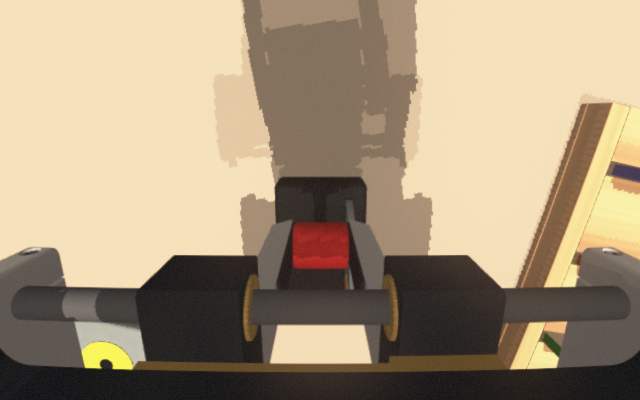

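jog_arm --moves '[[[9,-1.5,4],[0,0,0],26],[[17.3,-2.9,7.3],[0,0,0],26],[[27,-4.5,9.8],[0,0,0],26],[[36.6,-6.2,11.3],[0,0,0],26],[[46.5,-7.8,11.8],[0,0,0],26]]'

```text
time_s: 3.07
ee_pos: [0.488, 0.0006, 0.1204]
eef_rot: [-3.141, -0.001, 2.974]
force: [-3.4, -0.8, 1.3]
grip_width: 0.0297
```

jog_arm --moves '[[[9.8,-1.7,-0.5],[0,0,0],26],[[17,-2.9,-1.3],[0,0,0],26],[[24,-4.2,-3.1],[0,0,0],26],[[24,-4.2,-3.1],[0,0,0],26],[[24,-4.2,-3.1],[0,0,0],26]]'

```text
time_s: 3.48
ee_pos: [0.5126, -0.0035, 0.1174]
eef_rot: [3.141, 0.002, 2.974]
force: [3.7, -0.1, 3.5]
grip_width: 0.03
```

```bash
python3 snap.py d wrist scene top; python3 - <<'E'
import pickle,cv2
D=pickle.load(open('d.pkl','rb'))
f=D["scene"]["frame"][170:250,270:350,::-1]; cv2.imwrite('pics/sd.png',cv2.resize(f,None,fx=7,fy=7,interpolation=cv2.INTER_CUBIC))
E
```

```text
3.4833 [ 0.5126 -0.0035  0.1174] [3.1413e+00 2.0000e-03 2.9739e+00] [ 3.7 -0.1  3.5] 0.03
```

View pics/wrist_d.png

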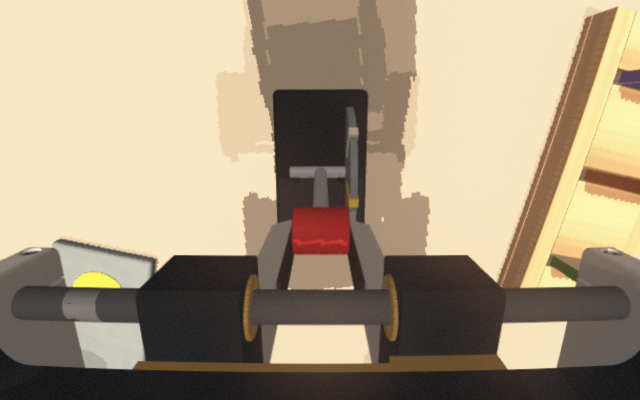

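View pics/sd.png

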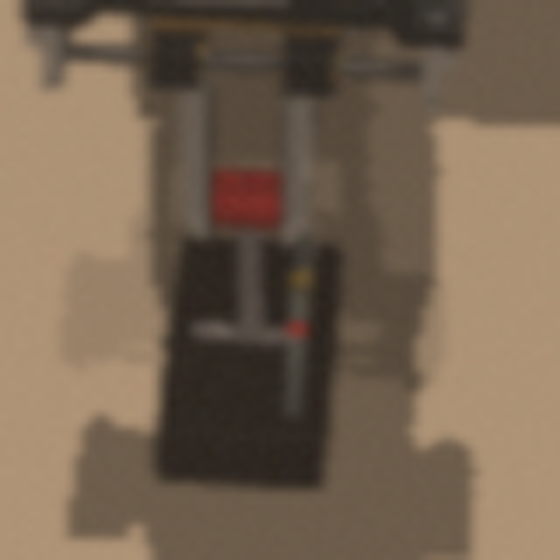

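```bash
cat > lev.py <<'E'
from h import *
import pickle,sys
from scipy.optimize import brentq
np.set_printoptions(precision=4,suppress=True)
def red(c,rows):
    im=c["frame"].astype(int); r,g,b=im[...,0],im[...,1],im[...,2]
    m=((r>90)&(g<70)&(b<70)); k=np.indices(r.shape)[0]; m&=(k<rows[1])&(k>rows[0]); n,l,st,ce=cv2.connectedComponentsWithStats(m.astype(np.uint8)); i=1+np.argmax(st[1:,4]); return st[i],ce[i]
yw=np.radians(-9.6); ex=np.array([np.cos(yw),np.sin(yw),0]); ey=np.array([-ex[1],ex[0],0])
def lever(c,uv,H,o=None):
    t,d=ray(c,uv,o); d=d[0]
    # plane lat=0 through hinge: intersection
    s=((H-t)@ey)/(d@ey) if abs(d@ey)>.3 else None
    f=lambda a: np.cross(H+.1*(np.sin(a)*ex+np.cos(a)*np.array([0,0,1]))-t,d/np.linalg.norm(d))@ey
    out=[]
    A=np.linspace(-.8,.8,161); F=[f(a) for a in A]
    for i in range(160):
        if F[i]*F[i+1]<0: out.append(.7+brentq(f,A[i],A[i+1]))
    return out
E
python3 - <<'E'
from lev import *
A=pickle.load(open("a.pkl","rb"));Cc=pickle.load(open("c.pkl","rb"));D=pickle.load(open("d.pkl","rb"));S=pickle.load(open("c0.pkl","rb"))
H0=None
print("axle a",cast(A["wrist"],[322,220.5],.034,A["obs"]),"axle d",cast(D["wrist"],[318,172],.034,D["obs"]))
# box near edge in d (row 91) and corner cols
P=cast(D["wrist"],[(275,91),(366,91)],.034,D["obs"]); print("near edge",P, "centre est",P.mean(0)+.065*ex)
for H in ([.488,.0015,.03],[.490,.001,.03],[.486,.0015,.03]):
    H=np.array(H)
    for n,X in (("a",A),("c",Cc),("d",D)):
        st,ce=red(X["wrist"],(150,260) if n!="d" else (190,270)); print(n,st,ce,lever(X["wrist"],ce,H,X["obs"]))
    st,ce=red(D["scene"],(190,206)); print("scene d",st,ce,lever(D["scene"],ce,H)); print("scene0",lever(S["scene"],[306.69,186.14],H),"top0",lever(S["top"],[320.98,238.88],H))
E
```

```text
axle a [[ 0.4893 -0.0002  0.034 ]] axle d [[ 0.4903 -0.0008  0.034 ]]
near edge [[ 0.4223 -0.0228  0.034 ]
 [ 0.434   0.0464  0.034 ]] centre est [0.4922 0.001  0.034 ]
a [ 306  185   37   31 1093] [324.0622 199.516 ] [0.23145978889198415]
c [ 292  223   57   37 2057] [320.351  241.1755] [0.20636230837454794]
d [ 291  192   60   62 2714] [320.6776 229.7697] [0.8803439962787344]
scene d [591 191  16  12 110] [598.5818 196.0909] []
scene0 [] top0 [0.20218915236763924]
a [ 306  185   37   31 1093] [324.0622 199.516 ] [0.21107058236836018]
c [ 292  223   57   37 2057] [320.351  241.1755] [0.18715506164984197]
d [ 291  192   60   62 2714] [320.6776 229.7697] [0.8581052756165846]
scene d [591 191  16  12 110] [598.5818 196.0909] []
scene0 [] top0 [0.1801362549419887]
a [ 306  185   37   31 1093] [324.0622 199.516 ] [0.25093768165600017]
c [ 292  223   57   37 2057] [320.351  241.1755] [0.224751669403912]
d [ 291  192   60   62 2714] [320.6776 229.7697] [0.9019564484953704]
scene d [591 191  16  12 110] [598.5818 196.0909] []
scene0 [0.1309024076248273] top0 [0.2231672839461672]
```

```bash
python3 - <<'E'
from lev import *
D=pickle.load(open("d.pkl","rb")); c=D["wrist"];o=D["obs"]
im=c["frame"].astype(int)[150:225,335:370]; r,g,b=im[...,0],im[...,1],im[...,2]
m=(r>b+60)&(g>b+40)&(r>120); v,u=np.nonzero(m); print("yellow",len(u),u.mean()+335,v.mean()+150,v.min()+150,v.max()+150)
im=c["frame"].astype(int); r,g,b=im[...,0],im[...,1],im[...,2]
col=((r>90)&(g<60)&(b<60)); 
for x in (300,320,340): vv=np.nonzero(col[180:270,x])[0]+180; print(x,vv.min(),vv.max())
Z=np.array([0,0,1.])
for hx in (.488,.490,.492):
    H=np.array([hx,.0008,.03])
    mk=[H+.052*(np.sin(a)*ex+np.cos(a)*Z)+.0225*ey for a in (.15,.25,.35)]
    print(hx,"marks",proj(c,mk,o).round(1).tolist())
    for a in (.15,.2,.25): 
        k=H+.1*(np.sin(a)*ex+np.cos(a)*Z)
        # silhouette of roller: points on circle radius 13
        ps=proj(c,[k+.013*(np.cos(t)*ex+np.sin(t)*Z) for t in np.linspace(0,6.28,60)],o); print("  knob",a,ps[:,1].min().round(1),ps[:,1].max().round(1))
E
python3 - <<'E'
import pickle,cv2
D=pickle.load(open('d.pkl','rb'))
cv2.imwrite('pics/wd.png',cv2.resize(D["wrist"]["frame"][85:265,265:385,::-1],None,fx=3.3,fy=3.3,interpolation=cv2.INTER_CUBIC))
E
```

```text
yellow 95 353.06315789473683 201.4736842105263 185 207
300 207 253
320 207 253
340 207 253
0.488 marks [[352.5, 191.8], [352.2, 198.7], [351.8, 205.1]]
  knob 0.15 201.0 249.4
  knob 0.2 209.3 257.2
  knob 0.25 217.1 264.6
0.49 marks [[353.0, 194.6], [352.6, 201.5], [352.3, 207.8]]
  knob 0.15 204.5 252.8
  knob 0.2 212.7 260.6
  knob 0.25 220.5 267.9
0.492 marks [[353.4, 197.4], [353.1, 204.2], [352.7, 210.5]]
  knob 0.15 208.0 256.2
  knob 0.2 216.2 263.9
  knob 0.25 223.9 271.1
```

View pics/wd.png

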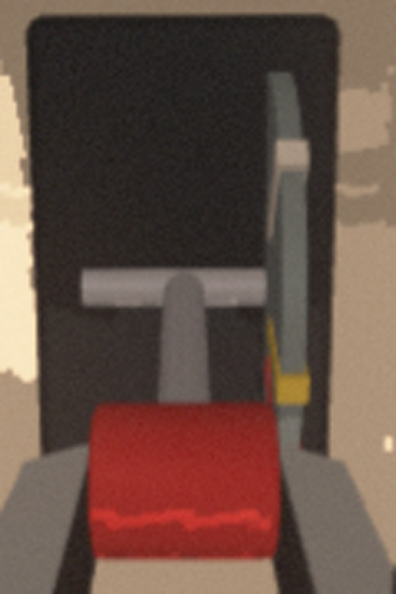

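jog_arm --moves '[[[0,0,0],[0,0,0],20],[[4,-0.7,-0.7],[0,0,0],20],[[7,-1.2,-1.3],[0,0,0],20],[[9.2,-1.6,-2],[0,0,0],20],[[9.2,-1.6,-2],[0,0,0],20]]' --squeeze 40

```text
time_s: 4.05
ee_pos: [0.5205, -0.0049, 0.1153]
eef_rot: [3.141, -0.001, 2.974]
force: [-0.5, 1.6, 8.2]
grip_width: 0.0296
```

```bash
cat > chk.py <<'E'
from lev import *
from scipy.optimize import minimize_scalar
from snap import snap
tag=sys.argv[1]; snap(tag); D=pickle.load(open(tag+".pkl","rb")); c=D["wrist"];o=D["obs"]
im=c["frame"].astype(int); r,g,b=im[...,0],im[...,1],im[...,2]
col=((r>90)&(g<60)&(b<60)); e=[]
for x in sys.argv[2:]:
    vv=np.nonzero(col[140:290,int(x)])[0]+140; print(x,vv.min(),vv.max()); e.append((vv.min(),vv.max()))
e=np.mean(e,0); Z=np.array([0,0,1.])
for hx in (.490,.491,.492):
    H=np.array([hx,.0005,.03])
    def f(a):
        k=H+.1*(np.sin(a)*ex+np.cos(a)*Z); ps=proj(c,[k+.013*(np.cos(t)*ex+np.sin(t)*Z) for t in np.linspace(0,6.28,60)],o)[:,1]
        return abs(ps.min()+ps.max()-e.sum())
    a=minimize_scalar(f,bounds=(-.1,.6),method="bounded").x
    print(hx,"lever",.7+a,"mark px",proj(c,H+.052*(np.sin(.25)*ex+np.cos(.25)*Z)+.0225*ey,o).round(1))
cv2.imwrite(f'pics/w{tag}.png',cv2.resize(c["frame"][60:280,265:385,::-1],None,fx=2.7,fy=2.7,interpolation=cv2.INTER_CUBIC))
E
python3 chk.py e 300 320 340
```

```text
4.05 [ 0.5205 -0.0049  0.1153] [ 3.1413 -0.0012  2.974 ] [-0.5  1.6  8.2] 0.0296
300 206 252
320 206 252
340 206 252
0.49 lever 0.931342536184813 mark px [[352.8 191. ]]
0.491 lever 0.920314757963675 mark px [[353.  192.4]]
0.492 lever 0.909365752905825 mark px [[353.2 193.8]]
```

View pics/we.png

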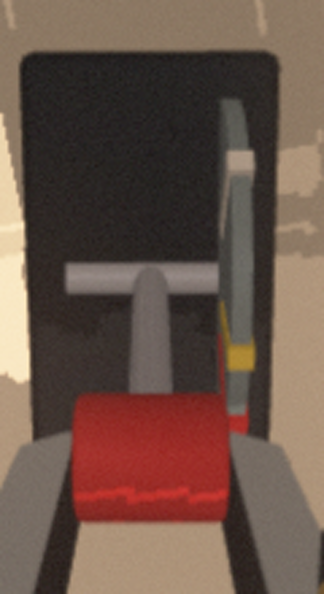

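jog_arm --moves '[[[1.5,-0.3,-0.3],[0,0,0],20],[[2.8,-0.5,-0.6],[0,0,0],20],[[2.8,-0.5,-0.6],[0,0,0],20],[[2.8,-0.5,-0.6],[0,0,0],20]]'

```text
time_s: 4.43
ee_pos: [0.523, -0.0052, 0.1145]
eef_rot: [3.141, -0.002, 2.974]
force: [-1.3, 1.8, 6.4]
grip_width: 0.0298
```

```bash
python3 chk.py f 300 320 340
```

```text
4.4333 [ 0.523  -0.0052  0.1145] [ 3.1413 -0.0017  2.974 ] [-1.3  1.8  6.4] 0.0298
300 205 252
320 205 252
340 205 251
0.49 lever 0.9521647882453617 mark px [[352.9 187.7]]
0.491 lever 0.9409983220028871 mark px [[353.1 189.1]]
0.492 lever 0.929913288795444 mark px [[353.3 190.5]]
```

View pics/wf.png

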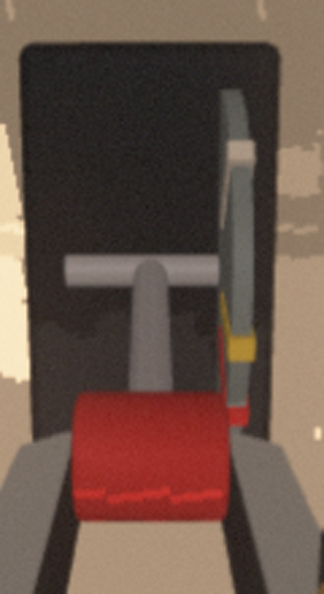

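jog_arm --moves '[[[0,0,0],[0,0,0],45],[[0,0,0],[0,0,0],60],[[0,0,0],[0,0,0],60],[[0,0,20],[0,0,0],70],[[0,0,55],[0,0,0],94]]'

```text
time_s: 4.9
ee_pos: [0.5216, -0.0055, 0.1669]
eef_rot: [-3.141, -0.007, 2.974]
force: [0.8, 0.2, 0.6]
grip_width: 0.0593
```

jog_arm --moves '[[[0,0,30],[0,0,0],94],[[-20,0,50],[0,0,0],94],[[-20,0,50],[0,0,0],94],[[-20,0,50],[0,0,0],94]]'

```text
time_s: 5.23
ee_pos: [0.5034, -0.0056, 0.2199]
eef_rot: [3.141, 0.001, 2.974]
force: [1.1, -0.4, -1.0]
grip_width: 0.0864
```

```bash
python3 snap.py g wrist scene; python3 - <<'E'
import pickle,cv2
D=pickle.load(open('g.pkl','rb'))
f=D["scene"]["frame"][170:250,270:350,::-1]; cv2.imwrite('pics/sg.png',cv2.resize(f,None,fx=7,fy=7,interpolation=cv2.INTER_CUBIC))
E
```

```text
5.2333 [ 0.5034 -0.0056  0.2199] [3.1415e+00 1.4000e-03 2.9739e+00] [ 1.1 -0.4 -1. ] 0.0864
```

View pics/wrist_g.png

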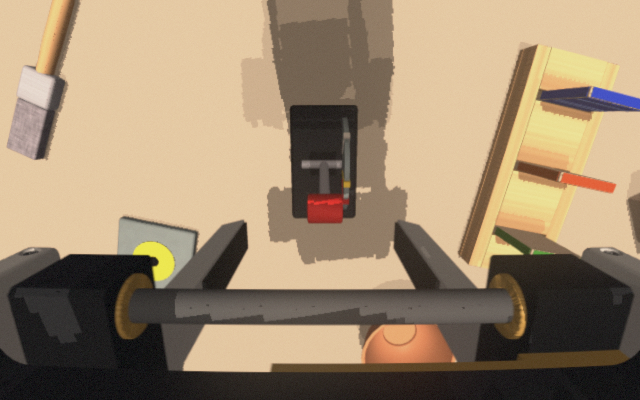

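View pics/sg.png

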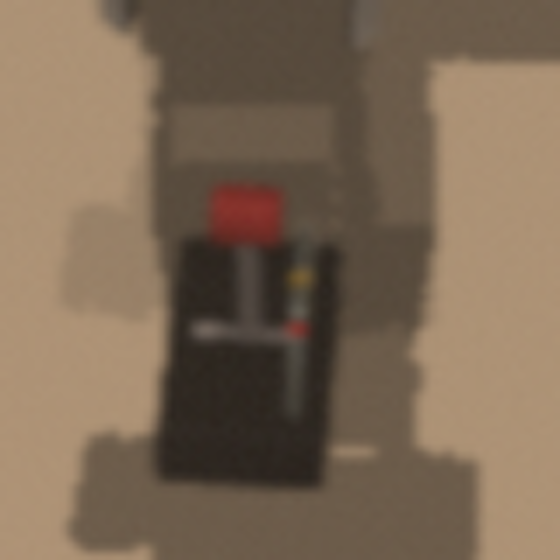

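```bash
python3 - <<'E'
from lev import *
D=pickle.load(open("g.pkl","rb")); c=D["wrist"];o=D["obs"]
P=cast(c,[(291,106),(356.5,106),(357,218),(292,218)],.034,o); print(P.mean(0)); ce=P.mean(0)
print("yaw",np.degrees(np.arctan2(*((P[2]+P[3]-P[0]-P[1])[[1,0]]))), "len",np.linalg.norm(P[3]-P[0]))
st,k=red(c,(185,230)); print(st,k)
im=c["frame"].astype(int)[165:200,335:360]; r,g,b=im[...,0],im[...,1],im[...,2]
m=(r>b+50)&(g>b+30)&(r>100); v,u=np.nonzero(m); print("yellow",len(u),u.mean()+335,v.mean()+165,v.min()+165,v.max()+165)
Z=np.array([0,0,1.])
for hx in (.488,.490,.492):
    H=np.array([hx,.0005,.03]); print(hx,lever(c,[k[0],st[1]+st[3]/2-.5],H,o), proj(c,H+.052*(np.sin(.25)*ex+np.cos(.25)*Z)+.0225*ey,o),"axle",proj(c,H,o))
s,k=red(D["scene"],(194,208)); 
S=D["scene"]; im=S["frame"].astype(int)[190:210,295:315]; r,g,b=im[...,0],im[...,1],im[...,2]; m=(r>100)&(g<80); v,u=np.nonzero(m); uv=[u.mean()+295,v.mean()+190]; print("scene",uv)
for hx in (.488,.490,.492):
  H=np.array([hx,.0005,.03]); print([ (a,proj(S,H+.1*(np.sin(a)*ex+np.cos(a)*Z)).round(1).tolist()) for a in (.2,.25,.3)])
H=np.array([.49,.0005,.03]); print("yaw-err check initial scene", [(a,proj(S,H+.1*(np.sin(a)*ex+np.cos(a)*Z)).round(1).tolist()) for a in (-.54,-.49,-.44)])
E
```

```text
[0.4909 0.0018 0.034 ]
yaw -9.107071611539531 len 0.12710471357101855
[ 307  193   42   30 1063] [325.3594 207.7563]
yellow 69 348.9710144927536 185.05797101449275 178 192
0.488 [0.970004314253707] [[345.5116 181.2975]] axle [[322.5772 161.3472]]
0.49 [0.9479123411119903] [[345.8117 183.2375]] axle [[322.869  163.0708]]
0.492 [0.9261022842076894] [[346.1108 185.172 ]] axle [[323.1601 164.7904]]
scene [np.float64(304.5945945945946), np.float64(199.56756756756758)]
[(0.2, [[304.9, 198.9]]), (0.25, [[304.8, 200.3]]), (0.3, [[304.6, 201.7]])]
[(0.2, [[305.0, 199.3]]), (0.25, [[304.8, 200.7]]), (0.3, [[304.7, 202.1]])]
[(0.2, [[305.0, 199.8]]), (0.25, [[304.9, 201.1]]), (0.3, [[304.7, 202.6]])]
yaw-err check initial scene [(-0.54, [[306.9, 187.1]]), (-0.49, [[306.8, 187.4]]), (-0.44, [[306.6, 187.8]])]
```

jog_arm --moves '[[[-6,40,0],[0,0,-0.4],94],[[-12,80,0],[0,0,-0.8],94],[[-18,120,0],[0,0,-1.2],94],[[-24,160,0],[0,0,-1.6],94],[[-30,200,0],[0,0,-2.0],94]]'

```text
time_s: 5.75
ee_pos: [0.4728, 0.1962, 0.2179]
eef_rot: [-3.14, -0.002, 2.797]
force: [1.3, -0.1, -0.1]
grip_width: 0.0941
```

jog_arm --moves '[[[-5,40,0],[0,0,-0.1],94],[[-11,82,0],[0,0,-0.15],94],[[-11,82,0],[0,0,-0.15],94],[[-11,82,0],[0,0,-0.15],94],[[-11,82,0],[0,0,-0.15],94]]'

```text
time_s: 6.17
ee_pos: [0.4624, 0.2761, 0.2181]
eef_rot: [-3.14, -0.001, 2.787]
force: [0.1, -0.5, 0.0]
grip_width: 0.0941
```

```bash
python3 snap.py k
```

```text
6.1667 [0.4624 0.2761 0.2181] [-3.1397e+00 -1.4000e-03  2.7868e+00] [ 0.1 -0.5  0. ] 0.0941
```

View pics/wrist_k.png

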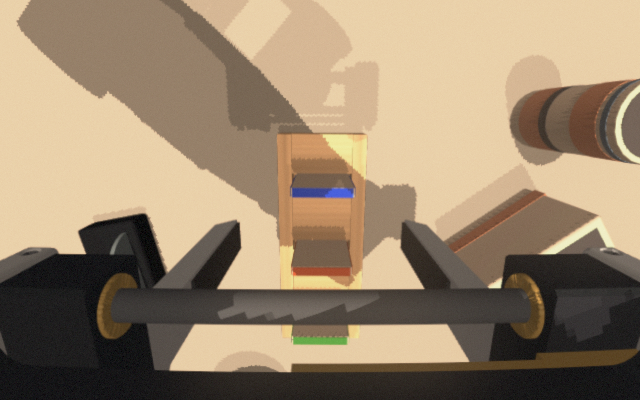

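```bash
python3 - <<'E'
from lev import *
D=pickle.load(open("k.pkl","rb")); c=D["wrist"];o=D["obs"]
im=c["frame"].astype(int); r,g,b=im[...,0],im[...,1],im[...,2]
m=((b>r+50)&(b>g+50)).astype(np.uint8); n,l,st,ce=cv2.connectedComponentsWithStats(m); i=1+np.argmax(st[1:,4]); print(st[i],ce[i])
x,y,w,h=st[i][:4]; P=cast(c,[ce[i],(x-.5,y+h/2-.5),(x+w-.5,y+h/2-.5),(x+w/2,y-.5),(x+w/2,y+h-.5)],.103,o); print(P); v=P[2]-P[1]; print("width",np.linalg.norm(v),"thick",np.linalg.norm(P[4]-P[3]),"yaw",np.degrees(np.arctan2(v[1],v[0]))-90)
v,u=np.nonzero(l==i); print("edge slope",np.polyfit(u,v,1)[0])
P=cast(c,[(277,134),(367,134)],.034,o);print("rack near edge",P); 
d=P[1]-P[0]; print(np.degrees(np.arctan2(d[1],d[0]))-90,np.linalg.norm(d))
T=pickle.load(open("c0.pkl","rb"))["top"]
print("slab top",cast(T,[(174,181),(211,172),(214,188),(177,198)],.12),"cyl top",cast(T,[(162,219)],.15))
E
```

```text
[292 188  61  10 540] [322.8204 192.4519]
[[0.465  0.2783 0.103 ]
 [0.455  0.2511 0.103 ]
 [0.4746 0.3041 0.103 ]
 [0.4605 0.2797 0.103 ]
 [0.4694 0.2764 0.103 ]]
width 0.056518537251230884 thick 0.009518111306694822 yaw -20.33411936407724
edge slope 0.012569586734837747
rack near edge [[0.4011 0.2487 0.034 ]
 [0.4354 0.3414 0.034 ]]
-20.348457376112677 0.09887569395300654
slab top [[0.6253 0.5192 0.12  ]
 [0.6602 0.3925 0.12  ]
 [0.604  0.3777 0.12  ]
 [0.5659 0.503  0.12  ]] cyl top [[0.4872 0.5373 0.15  ]]
```

jog_arm --moves '[[[1,2,-40],[0,0,0],94],[[1,2,-80],[0,0,0],94],[[1,2,-110],[0,0,0],94],[[1,2,-140],[0,0,0],94],[[1,2,-166],[0,0,0],94]]'

```text
time_s: 6.63
ee_pos: [0.4634, 0.2767, 0.0514]
eef_rot: [-3.14, -0.001, 2.784]
force: [-0.0, 0.3, 0.9]
grip_width: 0.0939
```

jog_arm --moves '[[[0,0,0],[0,0,0],80],[[0,0,0],[0,0,0],70]]'

```text
time_s: 6.8
ee_pos: [0.4635, 0.2773, 0.0533]
eef_rot: [-3.14, -0.001, 2.785]
force: [-0.4, -0.2, 1.1]
grip_width: 0.0838
```

```bash
python3 snap.py l
```

```text
6.8 [0.4635 0.2773 0.0533] [-3.1400e+00 -1.4000e-03  2.7848e+00] [-0.4 -0.2  1.1] 0.0838
```

View pics/wrist_l.png

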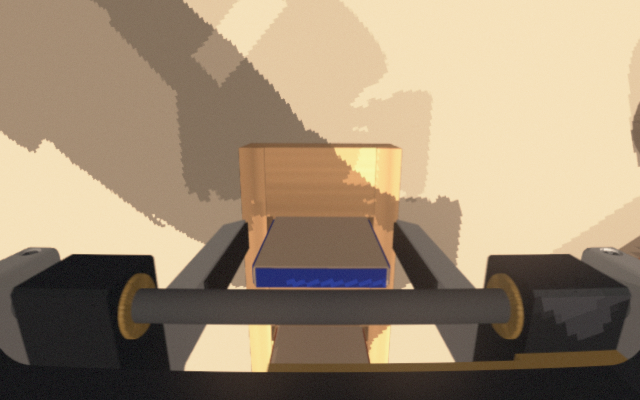

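```bash
python3 - <<'E'
from lev import *
D=pickle.load(open("l.pkl","rb")); c=D["wrist"];o=D["obs"]
yr=np.radians(-20.3); f=np.array([[np.cos(yr),np.sin(yr)],[-np.sin(yr),np.cos(yr)]])
g=lambda uv,z:f@(cast(c,[uv],z,o)[0][:2]-o["ee_pos"][:2])
print("back top",g((321,268),.103),"L",g((256,268),.103),"R",g((387,268),.103),"front top",g((321,286.5),.103),"back low",g((321,217.5),.034),"bL",g((273,217.5),.034),"bR",g((373,217.5),.034))
E
```

```text
back top [-0.0038  0.0013] L [-0.0038 -0.0268] R [-0.0037  0.0298] front top [0.0051 0.0012] back low [-0.0046  0.0013] bL [-0.0047 -0.0293] bR [-0.0045  0.0344]
```

jog_arm --moves '[[[0.5,1,-1],[0,0,0],66],[[0.5,1,-1],[0,0,0],62],[[0.5,1,-1],[0,0,0],54],[[0.5,1,-1],[0,0,0],54],[[0.5,1,-1],[0,0,0],54]]' --squeeze 45

```text
time_s: 7.27
ee_pos: [0.4645, 0.2796, 0.0538]
eef_rot: [3.14, 0.001, 2.786]
force: [0.7, -2.3, 6.9]
grip_width: 0.0597
```

jog_arm --moves '[[[0,0,0],[0,0,0],54],[[0,0,0],[0,0,0],54]]'

```text
time_s: 7.43
ee_pos: [0.4645, 0.2796, 0.0538]
eef_rot: [3.14, 0.001, 2.786]
force: [-0.6, -2.7, 6.8]
grip_width: 0.0598
```

```bash
python3 snap.py m
```

```text
7.4333 [0.4645 0.2796 0.0538] [3.1404e+00 1.4000e-03 2.7865e+00] [-0.6 -2.7  6.8] 0.0598
```

View pics/wrist_m.png

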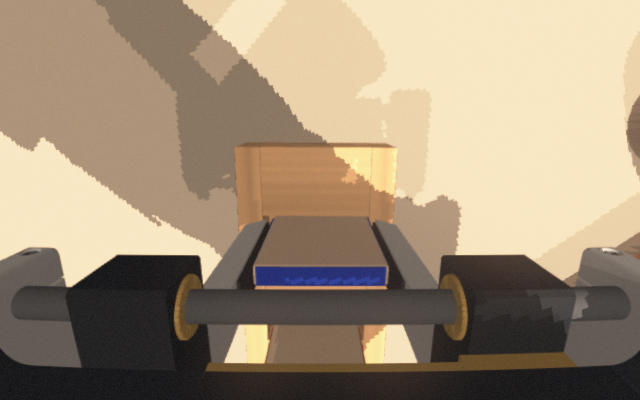

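jog_arm --moves '[[[0,0,12],[0,0,0],54],[[0,0,30],[0,0,0],54],[[0,0,60],[0,0,0],54],[[0,0,95],[0,0,0],54],[[0,0,130],[0,0,0],54]]'

```text
time_s: 7.9
ee_pos: [0.4635, 0.2793, 0.1848]
eef_rot: [-3.141, -0.0, 2.786]
force: [1.1, -0.0, -0.0]
grip_width: 0.06
```

jog_arm --moves '[[[0,0,25],[0,0,0],54],[[0,0,40],[0,0,0],54],[[0,0,40],[0,0,0],54]]'

```text
time_s: 8.15
ee_pos: [0.4648, 0.28, 0.227]
eef_rot: [3.137, 0.004, 2.786]
force: [0.3, 0.0, -0.8]
grip_width: 0.0598
```

```bash
cat > tgt.py <<'E'
from lev import *
from station import ctrl
o=ctrl.get_obs(); x0=float(sys.argv[1]); z0=float(sys.argv[2]); back=float(sys.argv[3]); up=float(sys.argv[4])
F=np.array([.5787,-.240,.160]); ys=np.radians(-21.5)
Rt=Ro.from_euler("ZY",[ys,-.4]).as_matrix(); xs=np.array([np.cos(ys),np.sin(ys),0])
# tile in tool: tile z=-tool z, tile x=-tool x, tile y = tool y
Q=np.diag([-1,1,-1.])
T=Rt@Q
p=F+Rt@np.array([x0-.005,0,z0-.0475])-back*xs+[0,0,up]
Rn=Ro.from_euler("xyz",o["eef_rot"]); rv=(Ro.from_matrix(T)*Rn.inv()).as_rotvec()
print("now",o["ee_pos"].round(4),"target",p,"shift mm",((p-o["ee_pos"])*1000).round(1),"turn units",(np.degrees(rv)/5).round(2))
E
python3 snap.py n wrist scene; python3 tgt.py 0 .0458 .06 .06
```

```text
8.15 [0.4648 0.28   0.227 ] [3.1369 0.0042 2.7865] [ 0.3  0.  -0.8] 0.0598
now [0.4637 0.2794 0.2226] target [ 0.5192 -0.2166  0.2165] shift mm [  55.5 -496.    -6.1] turn units [-1.64 -4.28 -0.23]
```

View pics/wrist_n.png

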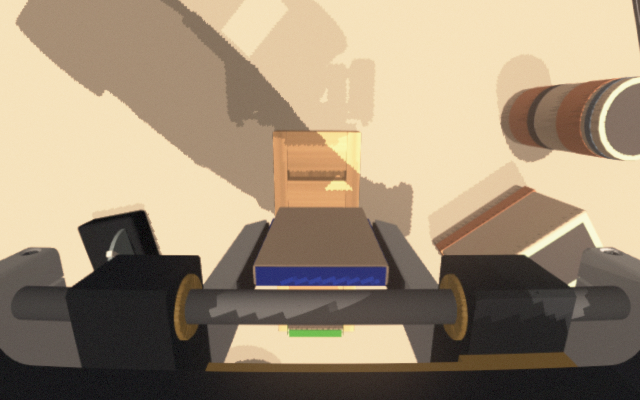

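View pics/scene_n.png

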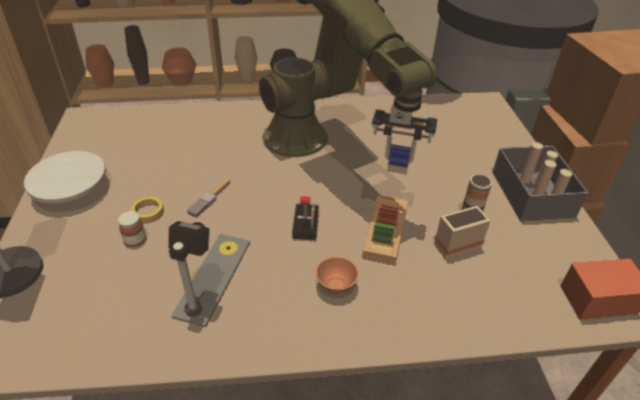

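jog_arm --moves '[[[2,-20,2],[0,0,0],54],[[6,-55,2],[0,0,0],54],[[11,-94,2],[0,0,0],54],[[15,-133,2],[0,0,0],54],[[19,-172,2],[0,0,0],54]]'

```text
time_s: 8.67
ee_pos: [0.4821, 0.1058, 0.2229]
eef_rot: [-3.14, -0.002, 2.787]
force: [1.3, 0.3, -1.1]
grip_width: 0.0598
```

jog_arm --moves '[[[4,-39,0],[0,0,0],54],[[9,-78,0],[-0.2,-0.5,0],54],[[13,-117,0],[-0.4,-1.0,0],54],[[17,-156,0],[-0.6,-1.5,0],54],[[22,-195,0],[-0.8,-2.1,-0.1],54]]'

```text
time_s: 9.08
ee_pos: [0.5042, -0.0893, 0.2231]
eef_rot: [-3.14, 0.196, 2.778]
force: [1.9, -0.2, -1.1]
grip_width: 0.06
```

jog_arm --moves '[[[4,-38,0],[-0.2,-0.5,0],54],[[9,-76,0],[-0.4,-1.1,-0.1],54],[[13,-112,0],[-0.6,-1.6,-0.1],54],[[14,-125,0],[-0.8,-2.1,-0.1],54],[[14,-125,0],[-0.8,-2.1,-0.1],54]]'

```text
time_s: 9.5
ee_pos: [0.5174, -0.2146, 0.2221]
eef_rot: [3.142, 0.391, 2.765]
force: [-0.8, 1.0, -1.0]
grip_width: 0.0597
```

```bash
python3 snap.py p wrist scene top;python3 tgt.py 0 .0458 0 0
```

```text
9.5 [ 0.5174 -0.2146  0.2221] [3.1415 0.3907 2.7654] [-0.8  1.  -1. ] 0.0597
now [ 0.5186 -0.2117  0.2237] target [ 0.575  -0.2386  0.1565] shift mm [ 56.4 -26.8 -67.2] turn units [-0.05 -0.11 -0.03]
```

View pics/wrist_p.png

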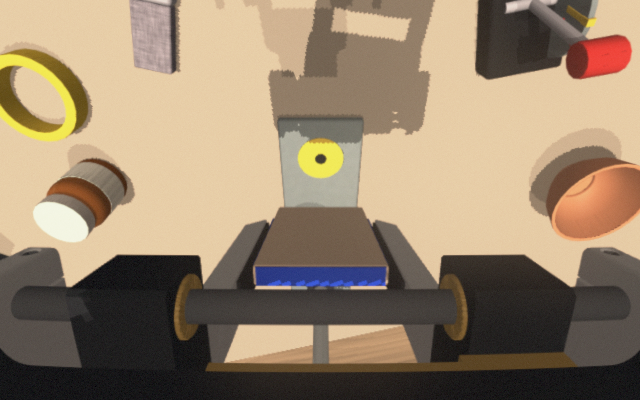

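View pics/scene_p.png

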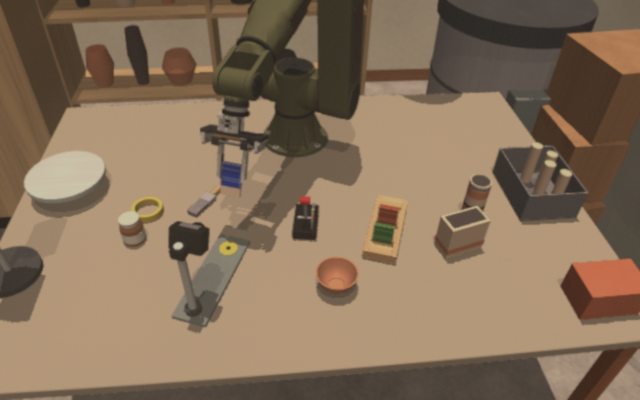

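```bash
python3 - <<'E'
from lev import *
D=pickle.load(open("p.pkl","rb")); c=D["wrist"];o=D["obs"]
cv2.imwrite("pics/tp.png",cv2.resize(c["frame"][195:295,240:400,::-1],None,fx=5,fy=5,interpolation=cv2.INTER_CUBIC))
im=c["frame"].astype(int)[120:195,270:370]; r,g,b=im[...,0],im[...,1],im[...,2]
m=((r>b+80)&(g>b+80)).astype(np.uint8); cs=max(cv2.findContours(m,0,1)[0],key=cv2.contourArea); e=cv2.fitEllipse(cv2.convexHull(cs)); print("ell",e[0][0]+270,e[0][1]+120, cv2.boundingRect(cs))
for uv in ((e[0][0]+270,e[0][1]+120),(320.5,158.5)): print("disc",cast(c,[uv],.012,o))
P=cast(c,[(278,117),(363.5,117.5),(361,205),(286,205)],.012,o); print(P); 
for a,b_ in ((0,3),(1,2)): d=P[b_]-P[a]; print("edge yaw",np.degrees(np.arctan2(d[1],d[0])))
d=P[1]-P[0]; print("end yaw",np.degrees(np.arctan2(d[1],d[0]))-90,np.linalg.norm(d))
E
```

```text
ell 320.1591110229492 157.81764602661133 (28, 19, 45, 39)
disc [[ 0.5811 -0.239   0.012 ]]
disc [[ 0.5821 -0.239   0.012 ]]
[[ 0.5141 -0.2639  0.012 ]
 [ 0.5503 -0.174   0.012 ]
 [ 0.6698 -0.2144  0.012 ]
 [ 0.6322 -0.3092  0.012 ]]
edge yaw -20.981635129742244
edge yaw -18.71874697913713
end yaw -21.939704005723044 0.09700837781097667
```

View pics/tp.png

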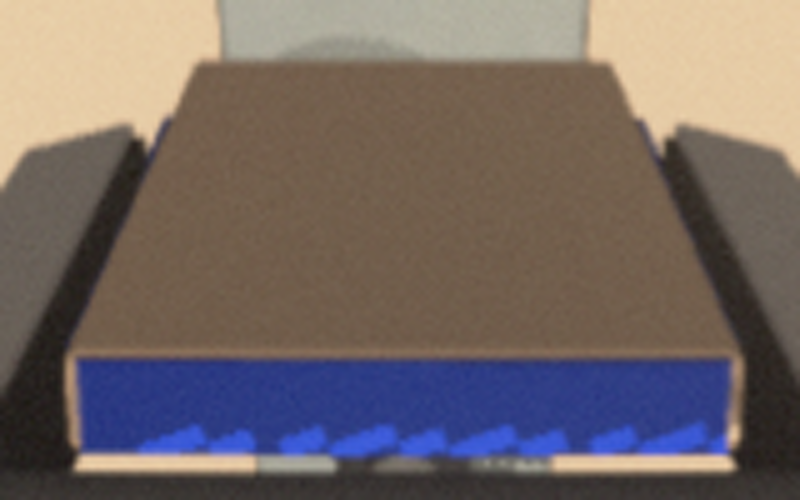

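```bash
cat > pnp.py <<'E'
from lev import *
D=pickle.load(open(sys.argv[1]+".pkl","rb")); c=D["wrist"]; q=np.array(eval(sys.argv[2]),float)/5+[240-.4,195-.4]
f=K(c); Km=np.array([[f,0,c["cx"]],[0,f,c["cy"]],[0,0,1]])
obj=np.array([[-.005,-.03,.095],[-.005,.03,.095],[-.005,-.03,0],[-.005,.03,0]])
ok,rv,tv,er=cv2.solvePnPGeneric(obj,q,Km,np.array([c["k1"],0,0,0]),flags=cv2.SOLVEPNP_ITERATIVE)
R=cv2.Rodrigues(rv[0])[0]; H=c["hand_eye"]; Rt=H[:3,:3]@R; t=H[:3,:3]@tv[0].ravel()+H[:3,3]
print("err px",er.ravel(),"tile origin in tool",t,"TCP in tile",-Rt.T@t); 
d=Ro.from_matrix(Rt@np.diag([-1,1,-1.]).T).as_rotvec(); print("rot dev from ideal (tool axes, deg)",np.degrees(d))
E
python3 pnp.py p "[(75,355),(737,355),(200,63),(610,63)]"
```

```text
err px [0.0822] tile origin in tool [-0.0026  0.001   0.0515] TCP in tile [-0.0028 -0.0011  0.0515]
rot dev from ideal (tool axes, deg) [0.02   0.1728 0.0369]
```

```bash
sed -i 's/F=np.array(\[.5787,-.240,.160\])/F=np.array([.5795,-.2395,.160])/; s/\[x0-.005,0,z0/[x0-.005,-.0006,z0/' tgt.py; for i in 1 2; do python3 tgt.py -0.0015 .047 0 0; done; python3 tgt.py -0.0015 .047 .03 0.03
```

```text
now [ 0.5186 -0.2117  0.2237] target [ 0.5739 -0.2379  0.157 ] shift mm [ 55.3 -26.2 -66.7] turn units [-0.05 -0.11 -0.03]
now [ 0.5186 -0.2117  0.2237] target [ 0.5739 -0.2379  0.157 ] shift mm [ 55.3 -26.2 -66.7] turn units [-0.05 -0.11 -0.03]
now [ 0.5186 -0.2117  0.2237] target [ 0.546  -0.2269  0.187 ] shift mm [ 27.4 -15.2 -36.7] turn units [-0.05 -0.11 -0.03]
```

jog_arm --moves '[[[12,-6,-14],[0,0,0],54],[[24,-11,-29],[0,-0.1,0],54],[[36,-17,-44],[0,-0.1,0],54],[[47,-22,-57],[0,-0.1,0],54],[[55,-26,-66],[0,-0.1,0],54]]'

```text
time_s: 10.07
ee_pos: [0.5746, -0.2371, 0.1566]
eef_rot: [3.138, 0.397, 2.769]
force: [0.8, -1.3, -0.5]
grip_width: 0.0598
```

jog_arm --moves '[[[0,0,0],[0,0,0],54],[[0,0,0],[0,0,0],54],[[0,0,0],[0,0,0],54],[[0,0,0],[0,0,0],54]]'

```text
time_s: 10.4
ee_pos: [0.574, -0.238, 0.1595]
eef_rot: [3.138, 0.401, 2.768]
force: [-0.5, -0.1, -1.8]
grip_width: 0.0595
```

```bash
python3 snap.py q wrist scene top;python3 tgt.py -.0015 .047 0 0; python3 - <<'E'
import pickle,cv2
D=pickle.load(open('q.pkl','rb'))
f=D["scene"]["frame"][140:300,160:290,::-1]; cv2.imwrite('pics/sq.png',cv2.resize(f,None,fx=3.7,fy=3.7,interpolation=cv2.INTER_CUBIC))
cv2.imwrite("pics/tq.png",cv2.resize(D["wrist"]["frame"][195:295,240:400,::-1],None,fx=5,fy=5,interpolation=cv2.INTER_CUBIC))
E
```

```text
10.4 [ 0.574  -0.238   0.1595] [3.1382 0.4012 2.7679] [-0.5 -0.1 -1.8] 0.0595
now [ 0.5739 -0.2384  0.1593] target [ 0.5739 -0.2379  0.157 ] shift mm [-0.   0.5 -2.3] turn units [-0.03  0.03 -0.03]
```

View pics/sq.png

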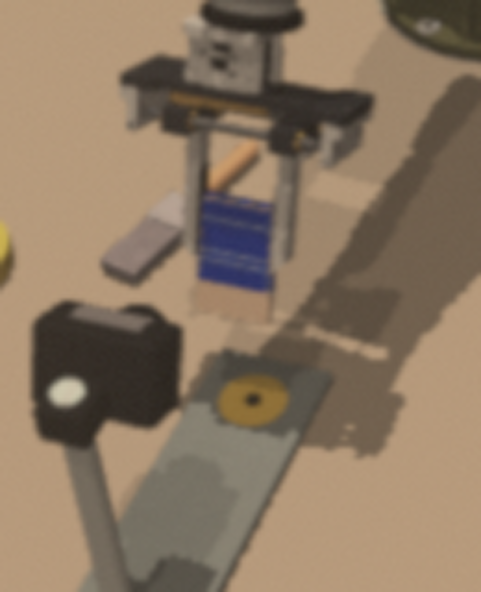

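View pics/wrist_q.png

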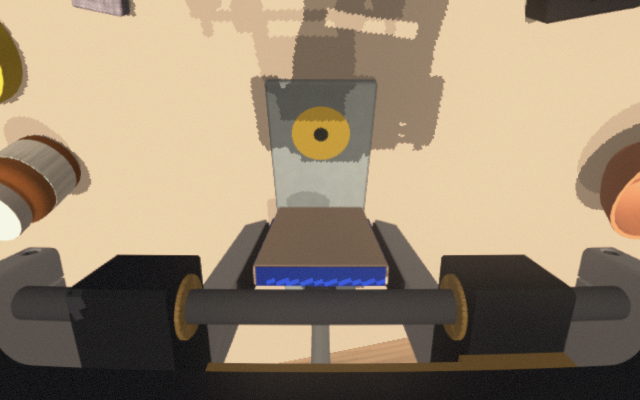

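View pics/top_q.png

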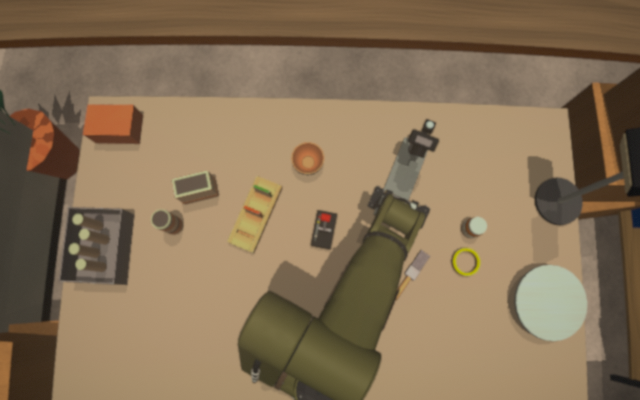

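```bash
python3 pnp.py q "[(75,355),(737,355),(200,63),(610,63)]"; python3 - <<'E'
from lev import *
D=pickle.load(open("q.pkl","rb")); S=D["scene"]
q=np.array([(203,193),(273,203),(270,321),(194,313)])/3.7+[160-.36,140-.36]
obj=np.array([[.005,-.03,.095],[.005,.03,.095],[.005,.03,0],[.005,-.03,0]])-[.005,0,.0475]
ys=np.radians(-21.5); Rt=Ro.from_euler("ZY",[ys,-.4]).as_matrix()
for F in ([.5786,-.2402,.16],[.5795,-.2395,.16]): 
    pr=proj(S,np.array(F)+obj@Rt.T); print("ideal",pr.round(1).tolist(),"mean",pr.mean(0)); 
print("seen",q.round(1).tolist(),q.mean(0), "px per mm", np.diff(proj(S,[[.58,-.24,.16],[.58,-.24,.17],[.59,-.24,.16]]),axis=0))
W=D["wrist"];o=D["obs"]; im=W["frame"].astype(int)[95:170,280:360]; r,g,b=im[...,0],im[...,1],im[...,2]
m=((r>b+80)&(g>b+50)).astype(np.uint8); cs=max(cv2.findContours(m,0,1)[0],key=cv2.contourArea); e=cv2.fitEllipse(cv2.convexHull(cs)); uv=np.array(e[0])+[280,95]; print(uv,"disc",cast(W,[uv],.012,o))
P=cast(W,[(265.5,80),(376.5,80),(367,200),(275.5,200)],.012,o)
for a,b_ in ((0,3),(1,2)): d=P[b_]-P[a]; print("edge yaw",np.degrees(np.arctan2(d[1],d[0])))
d=P[1]-P[0]; print("end yaw",np.degrees(np.arctan2(d[1],d[0]))-90,np.linalg.norm(d))
im=D["top"]["frame"]; 
im=S["frame"].astype(int)[190:210,295:315]; r,g,b=im[...,0],im[...,1],im[...,2]; m=(r>100)&(g<80); v,u=np.nonzero(m); print("knob scene",u.mean()+295,v.mean()+190)
E
```

```text
err px [0.0822] tile origin in tool [-0.0026  0.001   0.0515] TCP in tile [-0.0028 -0.0011  0.0515]
rot dev from ideal (tool axes, deg) [0.0205 0.1727 0.0366]
ideal [[213.9, 193.6], [233.9, 197.7], [231.6, 229.2], [212.1, 224.9]] mean [222.841 211.363]
ideal [[214.1, 193.8], [234.1, 197.9], [231.8, 229.4], [212.3, 225.1]] mean [223.0807 211.5668]
seen [[214.5, 191.8], [233.4, 194.5], [232.6, 226.4], [212.1, 224.2]] [223.1535 209.2346] px per mm [[-0.3759 -2.6224]
 [ 0.2456  5.0558]]
[320.4591 132.845 ] disc [[ 0.5806 -0.2391  0.012 ]]
edge yaw -22.195811563450707
edge yaw -20.15677239341268
end yaw -21.41831814875343 0.09658383913333311
knob scene 304.15492957746477 199.94366197183098
```

jog_arm --moves '[[[0,0,-1],[0,0,0],54],[[0,0,-2],[0,0,0],54],[[0,0,-2],[0,0,0],54],[[0,0,-2],[0,0,0],54]]'

```text
time_s: 10.88
ee_pos: [0.5739, -0.2385, 0.1565]
eef_rot: [3.138, 0.4, 2.767]
force: [-0.6, 0.7, -0.7]
grip_width: 0.0599
```

```bash
python3 snap.py r wrist scene;python3 tgt.py -.0015 .047 0 0; python3 - <<'E'
from lev import *
D=pickle.load(open('r.pkl','rb')); S=D["scene"]
big=cv2.resize(S["frame"][182:236,200:245,::-1],None,fx=11,fy=11,interpolation=cv2.INTER_CUBIC)
t=lambda p:tuple(int(v) for v in ((p-[200,182]+.5)*11-.5))
obj=np.array([[.005,-.03,.095],[.005,.03,.095],[.005,.03,0],[.005,-.03,0],[-.005,-.03,.095],[-.005,.03,.095]])-[.005,0,.0475]
Rt=Ro.from_euler("ZY",[np.radians(-21.5),-.4]).as_matrix()
pr=proj(S,np.array([.579,-.24,.16])+obj@Rt.T); print(pr.round(1).tolist())
for p in pr: cv2.circle(big,t(p),4,(0,255,0),1)
cv2.imwrite('pics/sr.png',big)
E
```

```text
10.8833 [ 0.5739 -0.2385  0.1565] [3.1381 0.4002 2.7672] [-0.6  0.7 -0.7] 0.0599
now [ 0.5739 -0.2386  0.1566] target [ 0.5739 -0.2379  0.157 ] shift mm [-0.1  0.7  0.5] turn units [-0.03  0.02 -0.03]
[[213.9, 193.7], [233.9, 197.8], [231.6, 229.3], [212.1, 225.0], [215.5, 192.7], [235.3, 196.8]]
```

View pics/sr.png

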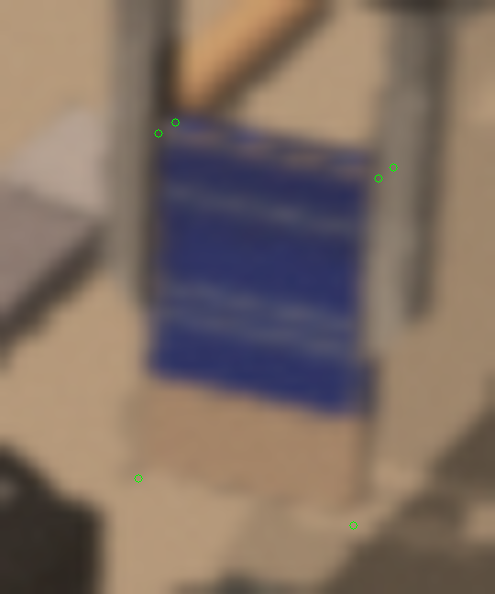

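```bash
python3 - <<'E'
from station import ctrl
o=ctrl.get_obs(); print(o["joint_vel"].round(4),o["grip_width"]); print(ctrl.hand_in())
E
```

```text
[ 0.0012  0.0015 -0.0012 -0.0014  0.0009 -0.0002] 0.0595258352695935
the job is handed in; nothing more can be done
None
```

I set the dimmer lever to the yellow mark first. I then took the blue tile out of the rack by its side edges and handed the job in at about 11 s, with the tile held over the yellow disc facing the lens.

**Lever:** After release it measured about 0.935–0.95 rad against the 0.95 target. The knob had not moved in the later scene picture.

**Tile position:** The gripper tip was within about 1 mm of its computed pose. The tilt was 0.400 rad and the heading about -21.5°, matching the camera stand. The tile was within about 0.2° of square in the fingers.

**Still and clear:** The arm was still at hand-in, with the grip steady at 59.5–60 mm at the last checks. The wrist force was about 1 N, so nothing else was being touched. In the last overhead picture the other tiles, the pots and the brush were where they started.

**Checks that disagreed:**
- **Grip height on the tile:** The wrist camera put the tile 5–6 mm lower in the grip than its resting height in the rack implied. I used a value near the rack figure.
- **Scene camera:** It drew the tile about 1 pixel (about 2 mm) high. It showed the same offset on the lever knob and the disc, so I took it as calibration error.
- **Disc position:** The cameras differed by about 2 mm, and I used the average.

I put the remaining uncertainty of the tile's face centre at about 2–4 mm.

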